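# Seat the lamp carrier in an opened slide projector and hold it down

## Robot

A 6-joint arm with a two-finger parallel gripper is mounted at the origin on the work surface. World frame = base frame: x ahead of the robot, y to its left, z up, the work surface at z = 0. Lengths are in m, angles in degrees, forces in N, time in s.
With the tool pointing down it reaches from about 0.275 to 0.775 m from the base axis. Payload 14.6 kg.
Tool frame: the origin (TCP) lies midway between the tips of the shut fingers; the grasp point (between the pads) lies 19 mm behind it; x points along the fingers, z is the direction in which the jaws open and shut, and the axes are right-handed (so a half turn about x gives the same grasp; the last joint's range is limited). The gripper opens to 85 mm and grips with 20 to 120 N. Pads are 22 mm wide; open, the fingers measure 114 mm over their backs; the gripper's body (76 mm by 85 mm) begins 54 mm behind the grasp point. The pads swing forward as they close: fully open they stand 13 mm farther back than shut.
Start: joints at [65.014, 15.075, -2.767, 72.158, 0, 81.102], TCP at [0.145, 0.504, 0.231] pointing down, gripper open.
Joint ranges: [-151.79, 151.79], [-50.71, 97.33], [-67.44, 78.34], [-121.81, 120.89], [-77.56, 73.72], [-180, 180]. Speed limits (degrees/s): [108.29, 108.29, 147.25, 159.86, 180, 180].

## Interface

Orientations are given as a 3x3 rotation matrix whose columns are the frame's x, y, z axes.
In Python, from workcell import sensors, read_camera, robot gives the robot as it stands. The module is installed in compiled form; this text tells all that it offers.
- The arm moves only by the tool step_arm, never from a script. Its argument "deltas" is a list of rows, each a list of 3 entries, a list of its own where there are three numbers: the shift along the tool's x, y, z in units of 30 mm (1.0 is 30 mm), then the turn, a rotation vector about the tool's x, y, z in units of 6 degrees (1.0 is 6 degrees), then the closure, from -1 (fully open) to 1 (shut), so that 0 is half open. In form: [[[tx, ty, tz], [wx, wy, wz], grip], ...]. A call has 1 to 12 rows; each row shifts and turns the pose as measured when the row begins, along the tool's axes as they then stand; what a row does not reach is not made up. A row lasts 1/12 s, in which the tool goes at most 41.7 mm and 7.16 degrees, less where a joint would pass 70% of its speed; a pose out of reach is approached as far as the arm can. A call is refused whole if a number of a shift passes 1 or a number of a turn 1, either way. A call with a gripper value outside its range is refused whole. The fingers move at their own pace and stop on an object; the grip force is fixed at half the most. Time passes only in rows, so rows that do not move let the fingers close. It gives the time, the measured TCP pose, the force and the opening at its end, in the units of the state.
- sensors.state(): the state, without advancing time (a new reading comes with each control period).
- read_camera(name): name is "scene" or "side" or "wrist"; returns a dict with "image" (384x512x3 uint8, red, green, blue), "fx", "fy", "cx", "cy" (pixels), "extrinsics" (4x4, takes a point from world to camera coordinates). Camera axes: x right, y down, z forward; pixel columns grow to the right and rows downward; lengths in m; the calibration is good to about 2 mm. A picture is of the moment at which its call begins. There is no depth.
- robot.hand_in(): hands the job in, once; it reports no verdict.
The state is a dict: "time_s": time; "joint_positions": joint angles; "joint_velocities": joint speeds; "effort": joint torques, N m; "ee_pos": TCP position; "tool_rot": TCP orientation; "force": force on the tool from outside, world axes, zero at the start; "torque": the same for the moment, N m; "grip_width": opening from 0.0 (shut) to 1.0 (fully open).
Only numpy, scipy, OpenCV 4.12 (cv2) and the standard library are available. Lean on these libraries where they do the work, as an engineer would, in place of code of your own. Each camera call takes 0.05 s, during which the arm holds its last target. There are 200 camera calls.

## Task

Refit the lamp carrier in the opened slide projector: pick it up, slide it in nose first under the condenser housing until its hole drops over the locating pin, then press it down against the two contact springs until its plate lies flat on the deck. Finish while still holding it pressed down, because the springs lift it again when let go and a colleague is about to drive the clamp screw. Do not touch the lamp's glass or knock it on anything, and leave the magazine, lens, screwdriver and screw tin where they are.

Things in the scene. Friction and masses are not known exactly. Their poses are not given: they have to be found in the camera images.
- carrier: loose lamp carrier, 0.16 to 0.29 kg, plate down on the bench: aluminium plate 5 mm thick, main part x -34 to 72 mm, 56 wide; nose tongue on to x 104, 24 wide. Origin: plate underside below the grip's centre; x to the nose, z up. Black grip block at x 0, y 0: 14 mm thick in x, 40 wide in y, z 5 to 48. White lamp socket x 46 to 68, 26 wide, up to z 21
- hole (a point): centre of the round 12 mm through-hole in the carrier's plate, at the underside (x 34, y 0, z 0 mm in the carrier, between grip and socket)
- nose (a point): middle of the carrier's nose tip, at the underside (x 104, y 0, z 0 mm in the carrier)
- bulb: the lamp's clear glass capsule, fixed upright on the carrier's socket, 12 mm across, 28 mm tall; origin at its foot (x 57, y 0, z 21 mm in the carrier), tip at z 49; must not be touched
- projector: opened slide projector, fixed on the bench, 330 x 230 mm; flat aluminium deck 55 mm above the bench. Origin: under its middle; x along the optical axis from lamp end to lens end, y to the magazine channel, z up. Deck between y -50 and 40 mm, from x -157 mm to the condenser housing, is free but for pin and contacts; parts beside it stand up to 50 mm above the deck
- condenser (a point): middle of the top of the condenser housing, a dark metal block on the deck: x 8 to 48 mm in the projector, 64 wide, top 62 above the deck, on two legs. Under it along x runs a slot 36 mm wide, 24 mm high from the deck up, into which the carrier's nose slides. Behind it (towards the lens) slide gate and lens mount, no higher than it
- seat (a point): point on the deck where the carrier's origin belongs (x -70, y 0, z 55 mm in the projector), carrier x along projector x, plate on the deck. The nose then reaches 26 mm under the condenser housing, so it cannot be let straight down: lower it 30 mm or more farther back, then slide it forward with the plate just above the pin top
- pin (a point): foot, on the deck, of the steel locating pin: 10 mm diameter, 12 mm high, its top 3 mm tapering to 5 mm diameter; 34 mm from the seat towards the housing. The carrier's plate hides it while sliding over
- contact_a (a joint): travel (m) of one of two sprung brass contacts, 8 mm diameter: 0 = out, standing 5 mm above the deck; about 0.005 with the plate flat on the deck. Beside the seat point, 15 mm to the projector's +y side. Spring 2.4 N at 0, 4.4 N at 5 mm; the two together lift a carrier that is let go
- contact_b (a joint): the same for the other contact, beside the seat point, 15 mm to the projector's -y side
- magazine: bystander: loose black slide magazine with slides, 250 x 58 mm, 54 mm high; origin under its middle
- lens: bystander: loose black lens barrel standing upright, 52 mm diameter, 90 mm high; origin under its middle
- screwdriver: bystander: loose screwdriver, 190 mm long, lying on the bench near the robot
- screw_tin: bystander: small round aluminium tin of screws, 72 mm diameter, 22 mm high; origin under its middle
There are look-alikes about, which are no part of the job. What is shaped like the carrier but orange is not meant.

How it is judged:
By the outcome, as a careful person would: the job done as asked, in the order asked, and still so for the second after the job is handed in, while the arm keeps its last pose, push and grip.
It also fails if it takes over 42 s, if anything falls off the work surface, if the arm or the gripper's body presses on something with over 40 N, if the wrist force passes 120 N, or if a joint passes its speed limit or range.

## Working session

There is one attempt and no reset: what is moved stays moved. The work goes in short steps, Python scripts to look and compute and a tool call to move; the robot and the scene stay as the last step left them, time stands still between calls to the robot, and variables do not carry over. Pictures are saved under pics/ and viewed, about 8 in all and at most 12, crops included, and the job is handed in when it is done.

Besides the shell and the picture viewer there is one more tool, called after "Request:" by a JSON object that holds its "api" and its "payload". step_arm: Moves the arm, as the interface text tells. Its arguments: {"type":"object","properties":{"deltas":{"type":"array","items":{"type":"array"}}},"required":["deltas"]}

```bash
mkdir -p pics; cat > h.py <<'E'
import numpy as np, cv2
from workcell import sensors, read_camera, robot
def cam(n):
    c=read_camera(n); c['E']=np.array(c['extrinsics']); return c
def ray(c,uv,z):
    E=c['E'];R=E[:3,:3];o=-R.T@E[:3,3]
    d=R.T@np.array([(uv[0]-c['cx'])/c['fx'],(uv[1]-c['cy'])/c['fy'],1])
    return o+d*(z-o[2])/d[2]
def proj(c,p):
    q=c['E'][:3,:3]@np.array(p)+c['E'][:3,3]
    return np.array([c['fx']*q[0]/q[2]+c['cx'],c['fy']*q[1]/q[2]+c['cy']])
def save(c,name,box=None,s=1):
    im=c['image'][:,:,::-1]
    if box: im=im[box[1]:box[3],box[0]:box[2]]
    cv2.imwrite('pics/'+name,cv2.resize(im,None,fx=s,fy=s,interpolation=cv2.INTER_CUBIC))
E
python3 - <<'E'
from h import *
import pickle
d={n:cam(n) for n in('scene','side','wrist')}
pickle.dump(d,open('c0.pkl','wb'))
for n in d:
    c=d[n];E=c['E'];print(n,c['fx'],c['cx'],c['cy'],(-E[:3,:3].T@E[:3,3]).round(3),E[:3,:3].round(2).tolist())
save(d['scene'],'a.png',s=1.5);save(d['side'],'b.png',s=1.5)
s=sensors.state();print(s)
E
```

```text
scene 396.2407799230919 252.1751781577036 194.432310669625 [1.444 0.489 1.006] [[-0.34, 0.94, 0.0], [0.64, 0.24, -0.73], [-0.68, -0.25, -0.69]]
side 418.8048718667629 254.54698398579313 194.95897904184457 [0.387 0.936 1.061] [[-0.97, -0.24, 0.02], [-0.2, 0.76, -0.62], [0.14, -0.61, -0.78]]
wrist 318.5205560023717 255.24777078273053 188.4162464018872 [0.081 0.523 0.373] [[0.28, 0.96, -0.0], [0.93, -0.27, 0.26], [0.25, -0.07, -0.96]]
{'time_s': 0.15, 'joint_positions': array([ 6.50133466e+01,  1.50949641e+01, -2.79413925e+00,  7.21578930e+01,
       -2.82815344e-04,  8.11008810e+01]), 'joint_velocities': array([-0.115253  , -0.12775036,  0.11949841, -0.0184397 , -0.1180636 ,
       -0.1155742 ]), 'effort': array([ 3.28991642e-03, -6.37824440e+01,  3.84648263e+01,  1.06258810e-02,
       -3.62102242e-06, -4.59719303e-07]), 'ee_pos': array([0.14541315, 0.50425752, 0.23092176]), 'tool_rot': array([[-3.42001568e-04, -9.60839445e-01,  2.77105474e-01],
       [-7.45556546e-04,  2.77105658e-01,  9.60839164e-01],
       [-9.99999664e-01,  1.22010701e-04, -8.11130708e-04]]), 'force': array([-0.3924391 , -0.81993244,  0.1215057 ]), 'torque': array([-0.01740417, -0.04100668,  0.000333  ]), 'grip_width': 1.0002142357864234}
```

View pics/a.png

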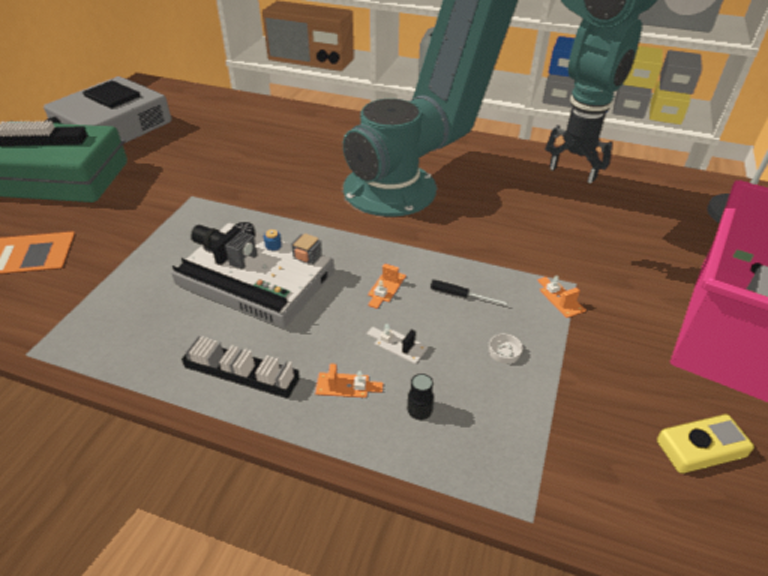

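View pics/b.png

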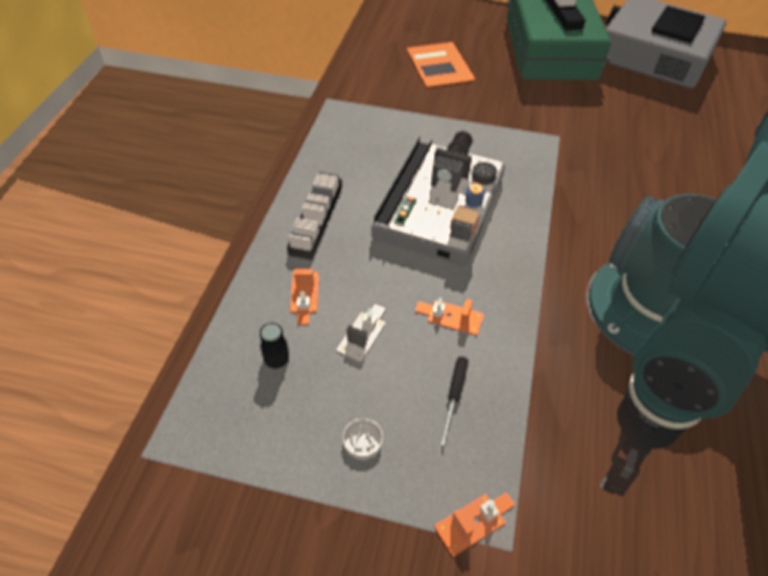

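Scene view (768 px wide): the carrier is the white plate with the black grip, at about (400,343) in scene and (362,333) in side. The look-alikes are orange: scene (385,287), (562,295) and (350,382). I choose the aluminium one. Projector is at (255,270) in scene and (440,205) in side. Next I check the choice in a close crop.

```bash
python3 - <<'E'
from h import *
import pickle
d=pickle.load(open('c0.pkl','rb'))
def crop(c,x0,y0,w,h,s):
    im=c['image'][y0:y0+h,x0:x0+w,::-1]
    return cv2.resize(im,(w*s,h*s),interpolation=cv2.INTER_CUBIC)
A=np.hstack([crop(d['scene'],238,208,50,37,8),crop(d['side'],217,196,50,37,8)])
B=np.hstack([crop(d['scene'],110,140,114,80,4)[:, :400],crop(d['side'],242,84,100,80,4)])
cv2.imwrite('pics/c.png',np.vstack([A,B[:,:800]]))
E
```

```text
(no output)
```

View pics/c.png

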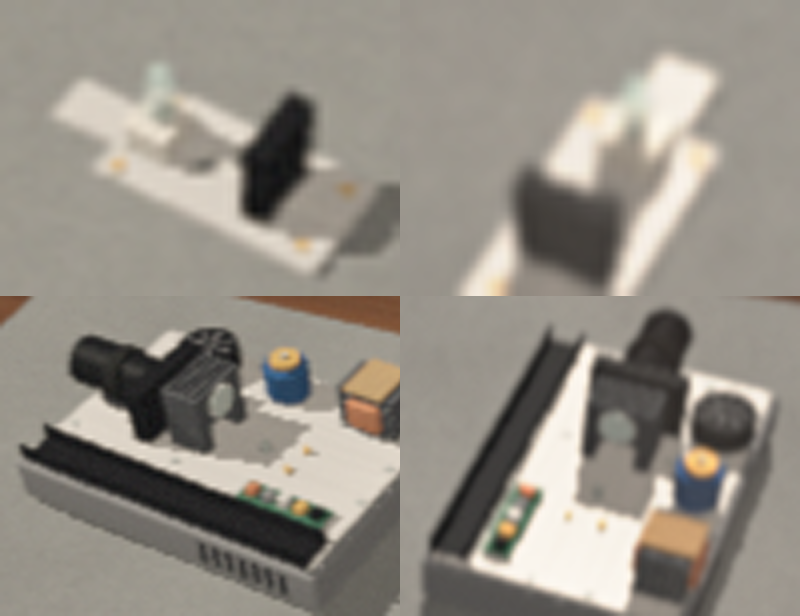

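Upper crops: aluminium carrier with a black grip and clear bulb. In the scene crop its nose points left, with nose corners at crop (85,78) and (52,108). Lower crops: brass contacts at scene crop (308,451) and (289,470), side crop (568,516) and (601,526). The pin sits in the housing's shadow at about (265,447).

```bash
python3 - <<'E'
from h import *
import pickle
d=pickle.load(open('c0.pkl','rb'));S,D=d['scene'],d['side']
a=lambda u,v:((u-3.5)/8+238,(v-3.5)/8+208)
b=lambda u,v:((u-403.5)/8+217,(v-3.5)/8+196)
e=lambda u,v:((u-1.5)/4+110,(v-297.5)/4+140)
f=lambda u,v:((u-401.5)/4+242,(v-297.5)/4+84)
def P(n,c,p,z):print(n,(ray(c,p,z)*1000).round(0))
P('S noseR',S,a(85,78),.005);P('S noseL',S,a(52,108),.005)
P('S shoulderL',S,a(95,165),.005);P('S rearL',S,a(316,270),.005)
P('S grip top mid',S,a(295,98),.048)
P('D noseA',D,b(670,52),.005);P('D noseB',D,b(720,75),.005);P('D shoulderR',D,b(720,150),.005)
P('D shoulderL',D,b(592,98),.005)
P('D griptopL',D,b(520,178),.048);P('D griptopR',D,b(622,196),.048)
for n,p in(('ca',(289,470)),('cb',(308,451))):P('S '+n,S,e(*p),.06)
for n,p in(('ca',(568,516)),('cb',(601,526))):P('D '+n,D,f(*p),.06)
P('S pin',S,e(265,447),.061)
P('S cond front top corners',S,e(162,382),.117);P('S',S,e(232,362),.117)
P('D cond top corners',D,f(592,395),.117);P('D',D,f(660,410),.117)
# deck corner
P('proj rear corner mag side S',S,e(315,575),.055);P('D',D,f(425,556),.055)
E
```

```text
S noseR [558. 153.   5.]
S noseL [579. 146.   5.]
S shoulderL [604. 174.   5.]
S rearL [626. 279.   5.]
S grip top mid [577. 253.  48.]
D noseA [580. 144.   5.]
D noseB [558. 151.   5.]
D shoulderR [550. 186.   5.]
D shoulderL [604. 174.   5.]
D griptopL [612. 248.  48.]
D griptopR [573. 246.  48.]
S ca [ 530. -111.   60.]
S cb [ 501. -107.   60.]
D ca [ 528. -110.   60.]
D cb [ 498. -105.   60.]
S pin [ 510. -146.   61.]
S cond front top corners [ 518. -237.  117.]
S [ 470. -193.  117.]
D cond top corners [ 529. -203.  117.]
D [ 469. -199.  117.]
proj rear corner mag side S [637. -32.  55.]
D [635. -36.  55.]
```

Carrier: origin about (591,250) mm, yaw −101.8°. The shoulder, rear-edge and grip checks agree within about 3 mm. Seat: midpoint of the contacts, about (514,−108). I'll grip across the block's 14 mm (the tool's z is already within about 4° of that), with the jaws half open so the front finger stays clear of the bulb.

Request:
{"api": "step_arm", "payload": {"deltas": [[[0, -1, -0.27], [-0.06, 0, 0], 0], [[0, -1, -0.27], [-0.06, 0, 0], 0], [[0, -1, -0.27], [-0.06, 0, 0], 0], [[0, -1, -0.27], [-0.06, 0, 0], 0], [[0, -1, -0.27], [-0.06, 0, 0], 0], [[0, -1, -0.27], [-0.06, 0, 0], 0], [[0, -1, -0.27], [-0.06, 0, 0], 0], [[0, -1, -0.27], [-0.06, 0, 0], 0], [[0, -1, -0.27], [-0.06, 0, 0], 0], [[0, -1, -0.27], [-0.06, 0, 0], 0], [[0, -1, -0.27], [-0.06, 0, 0], 0], [[0, -1, -0.27], [-0.06, 0, 0], 0]]}}

```text
time_s: 1.15
ee_pos: [0.4801, 0.316, 0.2286]
tool_rot: [[-0.004, -0.981, 0.192], [-0.002, 0.192, 0.981], [-1.0, 0.004, -0.003]]
force: [-0.1, 0.2, -0.9]
grip_width: 0.496
```

```bash
python3 - <<'E'
from h import *
import pickle
c=cam('wrist');pickle.dump(c,open('w1.pkl','wb'));save(c,'w1.png',s=1.5)
print(sensors.state()['ee_pos'],proj(c,[.591,.25,.005]))
E
```

```text
[0.48448019 0.31381002 0.22789377] [221.05060644 256.92040983]
```

View pics/w1.png

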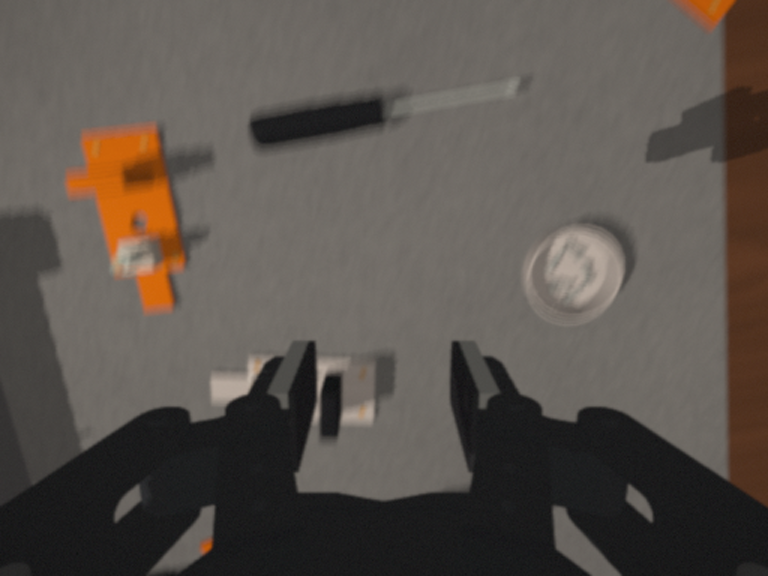

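Wrist view: the carrier lies nose-left. Nose tip at (211,387), rear edge at x≈376 from y≈357 to 424, grip top at about (331,405), all in 1.5x pixels.

```bash
python3 - <<'E'
from h import *
import pickle
c=pickle.load(open('w1.pkl','rb'))
g=lambda u,v,z:(ray(c,((u-.25)/1.5,(v-.25)/1.5),z)*1000).round(1)
r1=g(377,357,.005);r2=g(375,424,.005);n1=g(211,371,.005);n2=g(211,404,.005)
print(r1,r2,n1,n2)
r=(r1+r2)/2;n=(n1+n2)/2;d=(n-r);L=np.linalg.norm(d);d/=L
print('len',L,'wid',np.linalg.norm(r1-r2),'yaw',np.degrees(np.arctan2(d[1],d[0])),'orig',r+d*34,n-d*104)
print('grip top ends',g(331,376,.048),g(331,437,.048))
p=(r+d*34+n-d*104)/2000
s=sensors.state();print(s['tool_rot'].T@(p-s['ee_pos'])/.03)
E
```

```text
[572.7 292.4   5. ] [633.5 278.5   5. ] [558.8 153.9   5. ] [588.2 145.2   5. ]
len 139.08619629567843 wid 62.36866200264355 yaw -102.2875261210414 orig [595.86419927 252.22887437   5.        ] [595.63303751 251.16756074   5.        ]
grip top ends [562.6 260.5  48. ] [612.4 249.3  48. ]
[ 7.42655232 -4.05537252 -1.28254054]
```

Request:
{"api": "step_arm", "payload": {"deltas": [[[0.7, -0.79, -0.27], [0.05, 0, 0], 0], [[0.7, -0.79, -0.27], [0.05, 0, 0], 0], [[0.7, -0.79, -0.27], [0.05, 0, 0], 0], [[0.7, -0.79, -0.27], [0.05, 0, 0], 0], [[0.7, -0.79, -0.27], [0, 0, 0], 0], [[0, 0, 0], [0, 0, 0], 0]]}}

```text
time_s: 1.7
ee_pos: [0.5993, 0.2447, 0.1178]
tool_rot: [[-0.001, -0.976, 0.218], [-0.002, 0.218, 0.976], [-1.0, 0.001, -0.003]]
force: [-0.5, -0.1, -0.3]
grip_width: 0.503
```

```bash
python3 - <<'E'
from h import *
import pickle
c=cam('wrist');pickle.dump(c,open('w2.pkl','wb'));save(c,'w2.png',s=1.5)
s=sensors.state();print(s['ee_pos'],s['tool_rot'].round(4).tolist())
E
```

```text
[0.59812006 0.24578078 0.11955133] [[-0.0011, -0.9761, 0.2175], [-0.0018, 0.2175, 0.9761], [-1.0, 0.0007, -0.002]]
```

View pics/w2.png

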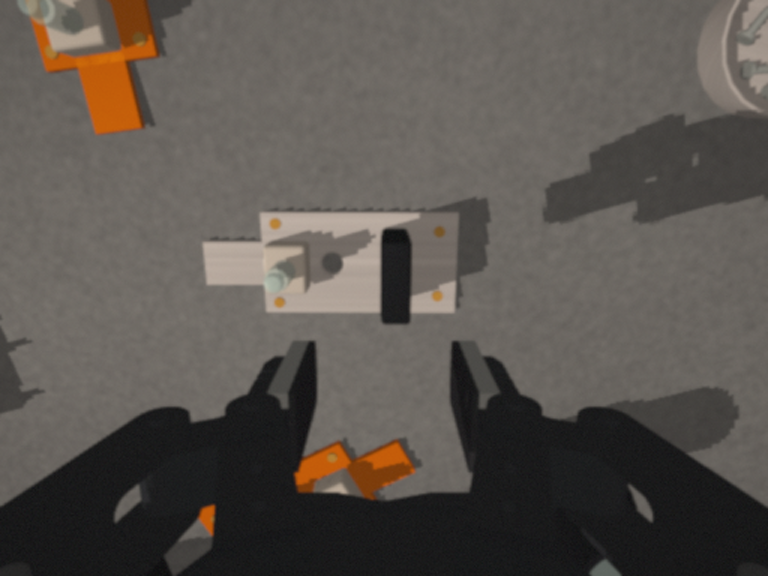

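The wrist view now shows the whole carrier: plate corners (261,212), (460,212), (456,312), (266,312), nose tip at x≈205 from y 241 to 285, grip top around (396,275).

```bash
python3 - <<'E'
from h import *
import pickle
c=pickle.load(open('w2.pkl','rb'))
P=[(261,212),(460,212),(456,312),(266,312),(204,241),(207,285)]
Q=[(72,-28),(-34,-28),(-34,28),(72,28),(104,-12),(104,12)]
W=np.array([ray(c,((u-.25)/1.5,(v-.25)/1.5),.005)[:2]*1000 for u,v in P])
Q=np.array(Q,float)
A,B=Q-Q.mean(0),W-W.mean(0)
U,_,V=np.linalg.svd(A.T@B);R=V.T@np.diag([1,np.linalg.det(V.T@U.T)])@U.T
t=W.mean(0)-R@Q.mean(0)
print('orig',t,'yaw',np.degrees(np.arctan2(R[1,0],R[0,0])));print((W-(Q@R.T+t)).round(1).tolist())
print([(ray(c,(u/1.5,v/1.5),.048)*1000).round(1) for u,v in((397,231),(397,322))])
s=sensors.state();p=np.r_[t/1000,.012];print(s['tool_rot'].T@(p-s['ee_pos'])/.03,s['ee_pos'])
E
```

```text
orig [592.51600335 253.24612212] yaw -102.62588791798828
[[0.2, 0.3], [-0.1, -0.0], [-0.1, 0.1], [-0.1, -0.6], [-0.2, 0.5], [0.3, -0.3]]
[array([568.5, 258.2,  48. ]), array([610.5, 249.2,  48. ])]
[3.58479366 0.23389155 0.20954605] [0.59812006 0.24578078 0.11955133]
```

Request:
{"api": "step_arm", "payload": {"deltas": [[[0, 0.23, 0.21], [0, 0, 0], 0], [[0.6, 0, 0], [0, 0, 0], 0], [[0.6, 0, 0], [0, 0, 0], 0], [[0.6, 0, 0], [0, 0, 0], 0], [[0.6, 0, 0], [0, 0, 0], 0], [[0.5, 0, 0], [0, 0, 0], 0], [[0.3, 0, 0], [0, 0, 0], 0], [[0, 0, 0], [0, 0, 0], 0]]}}

```text
time_s: 2.42
ee_pos: [0.5878, 0.2627, 0.0274]
tool_rot: [[0.006, -0.977, 0.212], [0.002, 0.212, 0.977], [-1.0, -0.005, 0.003]]
force: [-0.3, 0.5, 0.5]
grip_width: 0.495
```

Request:
{"api": "step_arm", "payload": {"deltas": [[[0, -0.12, -0.16], [0, 0, 0], 0], [[0, 0, 0], [0, 0, 0], 0], [[0, 0, 0], [0, 0, 0], 0]]}}

```text
time_s: 2.67
ee_pos: [0.5903, 0.2586, 0.0303]
tool_rot: [[0.008, -0.978, 0.21], [0.003, 0.21, 0.978], [-1.0, -0.007, 0.005]]
force: [-0.3, -0.1, 0.6]
grip_width: 0.498
```

Request:
{"api": "step_arm", "payload": {"deltas": [[[0.3, -0.11, -0.16], [0, 0, 0.07], 0], [[0.2, 0, 0], [0, 0, 0], 0], [[0.1, 0, 0], [0, 0, 0], 0], [[0, 0, 0], [0, 0, 0], 0]]}}

```text
time_s: 3.0
ee_pos: [0.5943, 0.2527, 0.0127]
tool_rot: [[0.004, -0.978, 0.211], [0.006, 0.211, 0.978], [-1.0, -0.003, 0.006]]
force: [-0.2, -0.5, 0.2]
grip_width: 0.502
```

Request:
{"api": "step_arm", "payload": {"deltas": [[[0, 0.05, 0], [0, 0.06, 0.04], 0], [[0, 0, 0], [0, 0, 0], 0], [[0, 0, 0], [0, 0, 0], 1], [[0, 0, 0], [0, 0, 0], 1], [[0, 0, 0], [0, 0, 0], 1], [[0, 0, 0], [0, 0, 0], 1], [[0, 0, 0], [0, 0, 0], 1], [[0, 0, 0], [0, 0, 0], 1]]}}

```text
time_s: 3.67
ee_pos: [0.5924, 0.2531, 0.0125]
tool_rot: [[-0.003, -0.978, 0.211], [-0.0, 0.211, 0.978], [-1.0, 0.003, -0.001]]
force: [0.8, -0.7, -0.2]
grip_width: 0.153
```

Request:
{"api": "step_arm", "payload": {"deltas": [[[-0.5, 0, 0], [0, 0, 0], 1], [[-1, 0, 0], [0, 0, 0], 1], [[-1, 0, 0], [0, 0, 0], 1], [[-1, 0, 0], [0, 0, 0], 1], [[-1, 0, 0], [0, 0, 0], 1], [[-0.5, 0, -0.5], [0, 0, 0], 1], [[0, 0, -1], [0, 0, 0], 1], [[0, 0, -1], [0, 0, 0], 1], [[0, 0, -1], [0, 0, 0], 1], [[0, 0, -1], [0, 0, 0], 1], [[0, 0, -1], [0, 0, 0], 1], [[0, 0, -1], [0, 0, 0], 1]]}}

```text
time_s: 4.67
ee_pos: [0.549, 0.0603, 0.168]
tool_rot: [[-0.006, -0.979, 0.203], [-0.0, 0.203, 0.979], [-1.0, 0.006, -0.001]]
force: [0.0, 0.8, -1.9]
grip_width: 0.158
```

Request:
{"api": "step_arm", "payload": {"deltas": [[[0, 0.1, -0.8], [-0.2, 0, 0], 1], [[0, 0.1, -0.7], [-0.2, 0, 0], 1], [[0, 0, -0.3], [-0.1, 0, 0.05], 1], [[0, 0, 0], [0, 0, 0], 1], [[0, 0, 0], [0, 0, 0], 1]]}}

```text
time_s: 5.08
ee_pos: [0.5298, 0.0009, 0.1681]
tool_rot: [[-0.012, -0.988, 0.155], [-0.0, 0.155, 0.988], [-1.0, 0.012, -0.002]]
force: [0.2, 0.2, -2.9]
grip_width: 0.155
```

```bash
python3 - <<'E'
from h import *
import pickle
c=cam('wrist');c['s']=sensors.state();pickle.dump(c,open('w3.pkl','wb'));save(c,'w3.png',s=1.5)
s=c['s'];print(s['ee_pos'],s['tool_rot'].round(4).tolist(),s['grip_width'])
E
```

```text
[0.52993794 0.00120325 0.16811236] [[-0.012, -0.9879, 0.1546], [-0.0002, 0.1546, 0.988], [-0.9999, 0.0118, -0.002]] 0.16003942326828052
```

View pics/w3.png

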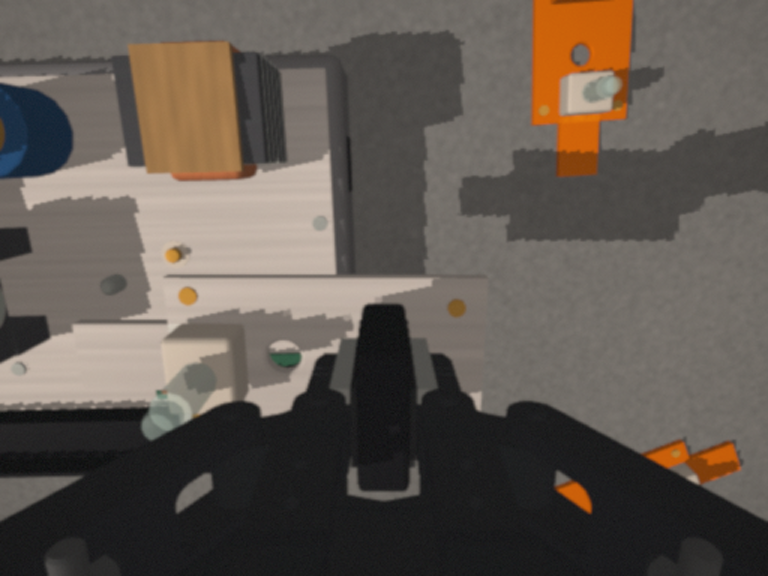

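The wrist view shows contact_b at (173,255), the pin top at about (115,284), the rear deck edge from (328,68) to (336,272), the carrier's −y plate edge from (163,275) to (488,276), and its hole at (285,354).

```bash
python3 - <<'E'
from h import *
import pickle
c=pickle.load(open('w3.pkl','rb'));s=c['s']
g=lambda u,v,z:(ray(c,((u-.25)/1.5,(v-.25)/1.5),z)*1000)[:2]
cb=g(173,254,.06);pin=g(116,284,.067)
print('cb',cb,'pin',pin,'dist',np.linalg.norm(pin-cb),'exp',np.hypot(34,15))
d=pin-cb;print('yaw', np.degrees(np.arctan2(d[1],d[0]))-np.degrees(np.arctan2(15,34)))
e1=g(328,68,.055);e2=g(335,272,.055);d=e2-e1;print('edge',e1,e2,'yaw',np.degrees(np.arctan2(d[1],d[0]))-90)
f1=g(2,407,.055);f2=g(140,408,.055);d=f1-f2;print('rail',f1,f2,np.degrees(np.arctan2(d[1],d[0])))
f1=g(2,66,.055);f2=g(110,63,.055);d=f1-f2;print('wall',np.degrees(np.arctan2(d[1],d[0])))
# carrier in tool
zt=s['ee_pos'][2]-.0125+.005
h=g(285,354,zt);k1=g(163,275,zt);k2=g(488,276,zt)
R=s['tool_rot']
for n,p in(('hole',h),('shoulder',k1),('rear',k2)):
    print(n,p,(R.T@(np.r_[p/1000,zt]-s['ee_pos'])*1000).round(1))
# the scene cam contacts again
print('seat from pin/cb', pin)
E
```

```text
cb [ 496.92112337 -107.3116431 ] pin [ 507.03947071 -137.981834  ] dist 32.29615398954156 exp 37.16180835212409
yaw -95.54779713376024
edge [418.47041328  -9.09751397] [521.0553339 -24.3063035] yaw -98.43299355524731
rail [ 571.58343152 -234.48483348] [ 584.81162752 -153.61217519] -99.28950550590758
wall -97.45623856706072
hole [523.55528246 -31.22305237] [  7.6   1.2 -33. ]
shoulder [490.59809228 -64.555973  ] [  8.   28.6 -71. ]
rear [507.11200601  39.13998321] [ 7.8 28.3 34. ]
seat from pin/cb [ 507.03947071 -137.981834  ]
```

Request:
{"api": "step_arm", "payload": {"deltas": [[[0, 0, -0.6], [-0.05, 0, -0.06], 1], [[0, 0, -0.6], [0, 0, -0.05], 1], [[0, 0, -0.5], [0, 0, 0], 1], [[0, 0, -0.4], [0, 0, 0], 1], [[0, 0, -0.2], [0, 0, 0], 1], [[0, 0, 0], [0, 0, 0], 1], [[0, 0, 0], [0, 0, 0], 1]]}}

```text
time_s: 5.72
ee_pos: [0.5207, -0.0643, 0.1676]
tool_rot: [[0.0, -0.99, 0.144], [-0.0, 0.144, 0.99], [-1.0, -0.0, -0.0]]
force: [0.6, 1.1, -2.2]
grip_width: 0.157
```

Request:
{"api": "step_arm", "payload": {"deltas": [[[0.6, 0.04, 0], [0, 0, 0], 1], [[0.6, 0, 0], [0, 0, 0], 1], [[0.6, 0, 0], [0, 0, 0], 1], [[0.4, 0, 0], [0, 0, 0], 1], [[0.2, 0, 0], [0, 0, 0], 1], [[0, 0, 0], [0, 0, 0], 1], [[0, 0, 0], [0, 0, 0], 1]]}}

```text
time_s: 6.3
ee_pos: [0.5215, -0.0594, 0.0938]
tool_rot: [[0.003, -0.99, 0.14], [0.0, 0.14, 0.99], [-1.0, -0.003, 0.001]]
force: [-0.9, -0.7, -2.8]
grip_width: 0.156
```

```bash
python3 - <<'E'
from h import *
import pickle
c=cam('wrist');c['s']=sensors.state();pickle.dump(c,open('w4.pkl','wb'));save(c,'w4.png',s=1.5)
s=c['s'];print(s['ee_pos'],s['tool_rot'].round(4).tolist(),s['grip_width'],s['force'])
E
```

```text
[ 0.52157679 -0.05946837  0.09396582] [[0.003, -0.9901, 0.1405], [0.0003, 0.1405, 0.9901], [-1.0, -0.0029, 0.0007]] 0.1511849458955007 [-0.01101329  0.92892289 -3.51545379]
```

View pics/w4.png

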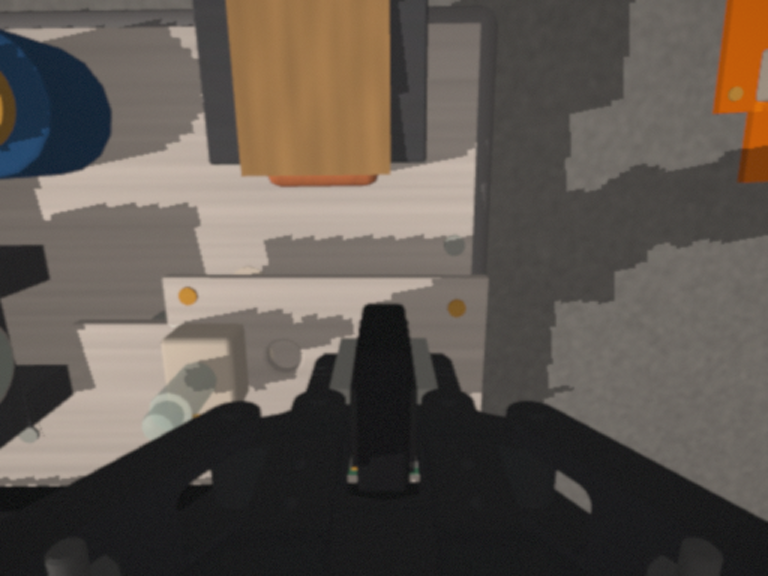

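In the wrist view the condenser's leg feet are visible: upper leg (45,245) to (48,283), lower leg (68,366) to (73,392). The contacts are hidden by the carrier. I'll cross-check the slot's centreline on the deck plane.

```bash
python3 - <<'E'
from h import *
import pickle
c=pickle.load(open('w4.pkl','rb'));s=c['s']
g=lambda u,v,z:(ray(c,((u-.25)/1.5,(v-.25)/1.5),z)*1000)[:2]
L=[g(*p,.055) for p in((45,246),(48,283),(68,366),(73,392))]
yaw=np.radians(-98.5);x=np.array([np.cos(yaw),np.sin(yaw)]);y=np.array([-x[1],x[0]])
seat=np.array([512.3,-109])
for p in L:print(p.round(1),'rel seat x,y',((p-seat)@x).round(1),((p-seat)@y).round(1))
zt=s['ee_pos'][2]-.0075
for n,u in(('shoulder',(163,275)),('rear',(488,276)),('noseR',(80,323)),('hole',(285,354))):
    p=g(*u,zt);print(n,((p-seat)@x).round(1),((p-seat)@y).round(1))
e1=g(481,30,.055);e2=g(473,272,.055);print('rear edge',[((e-seat)@x).round(1) for e in(e1,e2)])
print('tcp',((s['ee_pos'][:2]*1000-seat)@x),((s['ee_pos'][:2]*1000-seat)@y))
E
```

```text
[ 471.6 -182.7] rel seat x,y 78.9 -29.4
[ 485.9 -186.4] rel seat x,y 80.4 -14.6
[ 521.2 -189.7] rel seat x,y 78.5 20.7
[ 532.9 -191.3] rel seat x,y 78.4 32.5
shoulder 20.2 -26.4
rear -84.3 -26.9
noseR 49.5 -9.8
hole -17.7 0.7
rear edge [np.float64(-83.4), np.float64(-85.6)]
tcp -50.35876333432416 1.8536561666193823
```

Request:
{"api": "step_arm", "payload": {"deltas": [[[0.2, 0, -0.1], [0.06, 0, 0.03], 1], [[0.15, 0, -0.1], [0, 0, 0], 1], [[0, 0, 0], [0, 0, 0], 1], [[0, 0, 0], [0, 0, 0], 1]]}}

```text
time_s: 6.68
ee_pos: [0.522, -0.0661, 0.0844]
tool_rot: [[0.003, -0.989, 0.147], [-0.0, 0.147, 0.989], [-1.0, -0.003, 0.0]]
force: [-0.2, 0.2, -1.8]
grip_width: 0.157
```

Request:
{"api": "step_arm", "payload": {"deltas": [[[0.08, 0.05, -0.2], [0, 0, 0.03], 1], [[0, 0, -0.3], [0, 0, 0], 1], [[0, 0, -0.2], [0, 0, 0], 1], [[0, 0, 0], [0, 0, 0], 1], [[0, 0, 0], [0, 0, 0], 1]]}}

```text
time_s: 7.1
ee_pos: [0.5171, -0.0897, 0.0823]
tool_rot: [[-0.0, -0.989, 0.148], [-0.0, 0.148, 0.989], [-1.0, -0.0, -0.0]]
force: [-0.0, -0.3, -3.0]
grip_width: 0.157
```

Request:
{"api": "step_arm", "payload": {"deltas": [[[0, 0, -0.2], [0, 0, 0], 1], [[0, 0, -0.25], [0, 0, 0], 1], [[0, 0, -0.15], [0, 0, 0], 1], [[0, 0, 0], [0, 0, 0], 1], [[0, 0, 0], [0, 0, 0], 1]]}}

```text
time_s: 7.52
ee_pos: [0.5142, -0.1098, 0.0825]
tool_rot: [[0.0, -0.989, 0.149], [-0.0, 0.149, 0.989], [-1.0, -0.0, -0.0]]
force: [1.0, 0.7, -3.4]
grip_width: 0.157
```

```bash
python3 - <<'E'
from h import *
import pickle
c=cam('wrist');c['s']=sensors.state();d=cam('side');e=cam('scene')
pickle.dump((c,d,e),open('w5.pkl','wb'))
im=cv2.resize(c['image'][60:330,0:300,::-1],None,fx=1.6,fy=1.6,interpolation=cv2.INTER_CUBIC)
def crop(c,x0,y0,w,h,s): return cv2.resize(c['image'][y0:y0+h,x0:x0+w,::-1],(w*s,h*s),interpolation=cv2.INTER_CUBIC)
b=np.vstack([crop(d,262,90,70,54,4),crop(e,140,140,70,54,4)])
cv2.imwrite('pics/w5.png',np.hstack([im,b]))
s=c['s'];print(s['ee_pos'],s['tool_rot'].round(4).tolist(),s['grip_width'],s['force'])
E
```

```text
[ 0.51422913 -0.10970481  0.08248662] [[0.0004, -0.9889, 0.1484], [-0.0003, 0.1484, 0.9889], [-1.0, -0.0005, -0.0002]] 0.1560133468916323 [ 0.07068656 -0.13351829 -2.52422526]
```

View pics/w5.png

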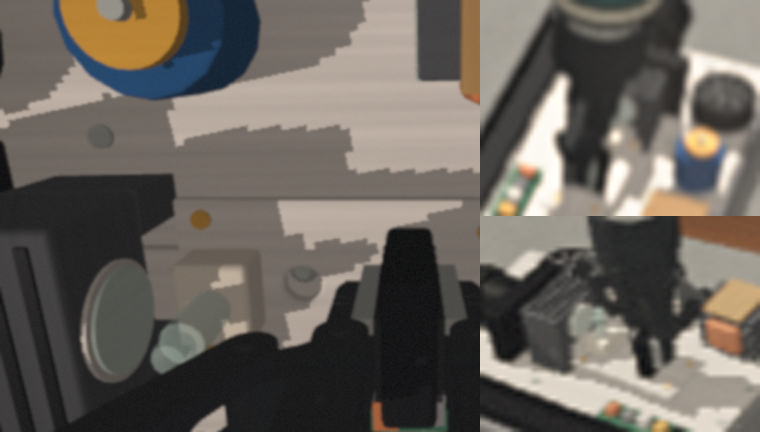

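The nose is under the housing and the bulb is clear of it. In the hole, at about (303,283), there is a pin-like disc, so I'll enlarge that.

```bash
python3 - <<'E'
from h import *
import pickle
c,_,_=pickle.load(open('w5.pkl','rb'));s=c['s']
save(c,'w6.png',(170,218,210,248),16)
p=s['ee_pos'];R=s['tool_rot'];z0=p[2]-.0125
for n,z in(('top',z0+.005),('under',z0),('pintop',.067),('deck',.055)):
    q=p+R@[0,.0005,-.034];q[2]=z;print(n,proj(c,q).round(1),((proj(c,q)-[170,218])*16+7.5).round(0))
E
```

```text
top [187.5 237.1] [288. 313.]
under [189.5 233.1] [319. 250.]
pintop [190.6 230.9] [337. 214.]
deck [194.7 222.6] [403.  81.]
```

View pics/w6.png

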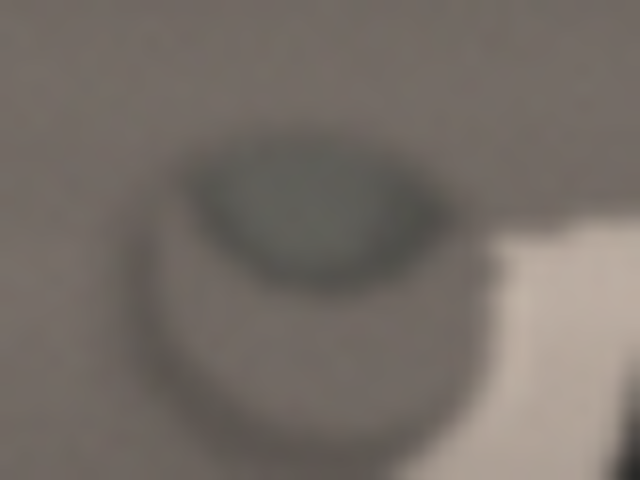

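The hole rim is centred at about (307,297) in this crop. The pin shows through it, its body centred near x≈322 against about 374 if aligned. So the pin is about 1.7 mm further forward and laterally within about 0.3 mm. I'll go forward 1.7 mm and start down.

Request:
{"api": "step_arm", "payload": {"deltas": [[[0, 0, -0.06], [0, 0, 0], 1], [[0, 0, 0], [0, 0, 0], 1], [[0.08, 0, 0], [0, 0, 0], 1], [[0, 0, 0], [0, 0, 0], 1]]}}

```text
time_s: 8.0
ee_pos: [0.514, -0.1107, 0.0799]
tool_rot: [[0.0, -0.989, 0.147], [-0.0, 0.147, 0.989], [-1.0, -0.0, -0.0]]
force: [-0.4, -0.4, -3.7]
grip_width: 0.152
```

Request:
{"api": "step_arm", "payload": {"deltas": [[[0.05, 0, -0.03], [0, 0, 0], 1], [[0.05, 0, 0], [0, 0, 0], 1], [[0.05, 0, 0], [0, 0, 0], 1], [[0, 0, 0], [0, 0, 0], 1]]}}

```text
time_s: 8.33
ee_pos: [0.5137, -0.1114, 0.0747]
tool_rot: [[-0.0, -0.989, 0.147], [0.0, 0.147, 0.989], [-1.0, 0.0, 0.0]]
force: [-1.6, -0.3, -2.6]
grip_width: 0.162
```

The underside is 7 mm above the deck with no upward force, so the pin is in the hole. Pressing down.

Request:
{"api": "step_arm", "payload": {"deltas": [[[0.06, 0.01, 0], [0, 0, 0], 1], [[0.06, 0, 0], [0, 0, 0], 1], [[0.06, 0, 0], [0, 0, 0], 1], [[0.06, 0, 0], [0, 0, 0], 1], [[0, 0, 0], [0, 0, 0], 1]]}}

```text
time_s: 8.75
ee_pos: [0.5135, -0.1114, 0.0676]
tool_rot: [[0.001, -0.989, 0.147], [-0.0, 0.147, 0.989], [-1.0, -0.001, -0.0]]
force: [-1.9, 0.9, 5.2]
grip_width: 0.151
```

Request:
{"api": "step_arm", "payload": {"deltas": [[[0.06, 0, 0], [0, 0, 0], 1], [[0.06, 0, 0], [0, 0, 0], 1], [[0, 0, 0], [0, 0, 0], 1]]}}

```text
time_s: 9.0
ee_pos: [0.5136, -0.1113, 0.0682]
tool_rot: [[0.004, -0.989, 0.146], [-0.002, 0.146, 0.989], [-1.0, -0.004, -0.001]]
force: [-3.7, 1.0, 4.5]
grip_width: 0.159
```

Request:
{"api": "step_arm", "payload": {"deltas": [[[0.1, 0, 0], [0, 0, 0.03], 1], [[0.15, 0, 0], [0, 0, 0], 1], [[0.15, 0, 0], [0, 0, 0], 1]]}}

```text
time_s: 9.25
ee_pos: [0.515, -0.1117, 0.0657]
tool_rot: [[0.01, -0.989, 0.146], [-0.005, 0.146, 0.989], [-1.0, -0.01, -0.004]]
force: [-36.7, 10.9, 103.4]
grip_width: 0.154
```

```bash
python3 - <<'E'
from h import *
import pickle
for i in range(3):
    c=cam('wrist');s=sensors.state();print(s['time_s'],s['ee_pos'].round(4),s['force'].round(1),s['torque'].round(2),s['tool_rot'][:,0].round(4))
c['s']=s;d=cam('side');e=cam('scene')
pickle.dump((c,d,e),open('w7.pkl','wb'))
im=cv2.resize(c['image'][60:330,0:340,::-1],None,fx=2.2,fy=2.2,interpolation=cv2.INTER_CUBIC)
cv2.imwrite('pics/w7.png',im)
E
```

```text
9.3 [ 0.515  -0.1117  0.0658] [-25.9   8.1  77.3] [ 1.98  5.02 -0.01] [ 0.0102 -0.0055 -0.9999]
9.35 [ 0.515  -0.1117  0.0658] [-25.4   7.9  79.4] [ 1.91  5.07 -0.  ] [ 0.0102 -0.0054 -0.9999]
9.4 [ 0.515  -0.1117  0.0658] [-26.3   7.7  78.8] [1.91 5.08 0.02] [ 0.0101 -0.0054 -0.9999]
```

View pics/w7.png

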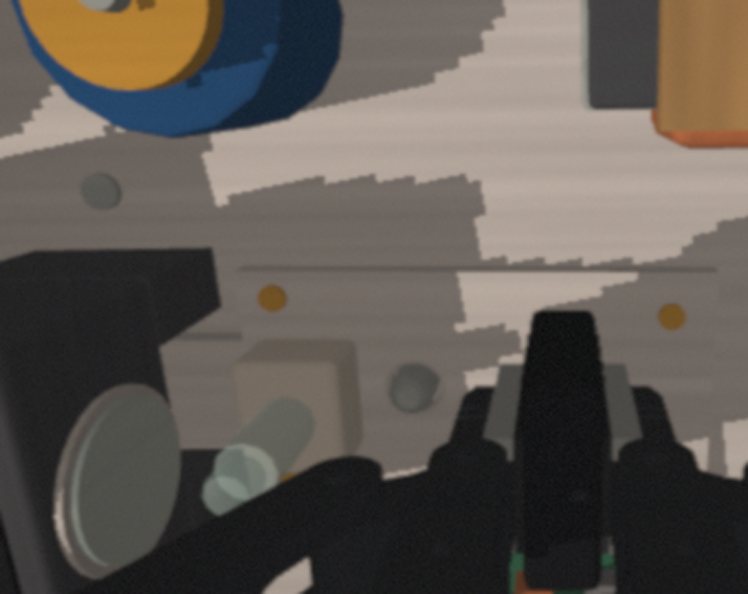

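The pin stands in the hole and the plate is down, but that press (about 79 N sustained) is needlessly hard and has tilted the tool 0.6°. I'll relax it and level the tool.

Request:
{"api": "step_arm", "payload": {"deltas": [[[-0.02, 0, 0], [0, -0.04, 0.1], 1], [[0, 0, 0], [0, 0, 0], 1]]}}

```text
time_s: 9.67
ee_pos: [0.5151, -0.1117, 0.0692]
tool_rot: [[0.003, -0.989, 0.146], [-0.001, 0.146, 0.989], [-1.0, -0.003, -0.001]]
force: [-2.4, -0.4, 2.0]
grip_width: 0.157
```

Request:
{"api": "step_arm", "payload": {"deltas": [[[0.08, 0, 0], [0, 0, 0.03], 1], [[0.05, 0, 0], [0, 0, 0], 1]]}}

```text
time_s: 9.83
ee_pos: [0.5152, -0.1117, 0.0661]
tool_rot: [[0.001, -0.989, 0.146], [-0.001, 0.146, 0.989], [-1.0, -0.001, -0.001]]
force: [-4.6, 3.1, 10.1]
grip_width: 0.155
```

Request:
{"api": "step_arm", "payload": {"deltas": [[[0.06, 0, 0], [0, 0, 0.01], 1]]}}

```text
time_s: 9.92
ee_pos: [0.515, -0.1116, 0.0658]
tool_rot: [[0.001, -0.989, 0.146], [-0.001, 0.146, 0.989], [-1.0, -0.001, -0.001]]
force: [-25.2, 8.4, 71.0]
grip_width: 0.159
```

```bash
python3 - <<'E'
from h import *
import pickle
for i in range(3):
    c=cam('wrist');s=sensors.state();print(s['time_s'],s['ee_pos'].round(4),s['force'].round(1),s['torque'].round(2),s['tool_rot'][:,0].round(4))
im=c['image'][170:260,60:340,::-1]
cv2.imwrite('pics/w8.png',cv2.resize(im,None,fx=2.8,fy=2.8,interpolation=cv2.INTER_CUBIC))
E
```

```text
9.9667 [ 0.5151 -0.1117  0.066 ] [-14.2   3.5  35.1] [ 0.82  2.36 -0.15] [ 0.0012 -0.0016 -1.    ]
10.0167 [ 0.5151 -0.1117  0.0659] [-14.2   5.3  38.4] [ 0.8   2.39 -0.12] [ 0.0012 -0.0016 -1.    ]
10.0667 [ 0.5151 -0.1117  0.0659] [-15.1   4.4  38.6] [ 0.74  2.42 -0.08] [ 0.0013 -0.0016 -1.    ]
```

View pics/w8.png

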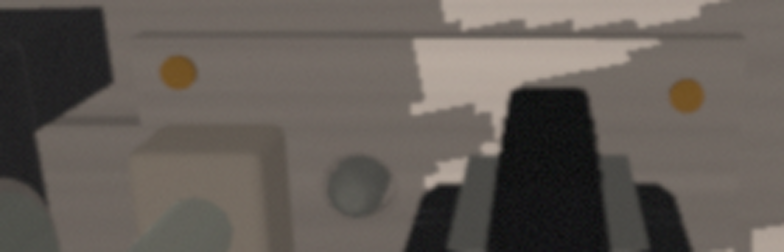

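```bash
python3 -c "
from h import *
s=sensors.state();print(s['time_s'],s['ee_pos'],s['force'],s['grip_width'])
print(robot.hand_in())"
```

```text
10.0667 [ 0.51509481 -0.11166769  0.06594099] [-15.07082128   4.44054764  38.5921327 ] 0.1541122991327658
the job is handed in; nothing more can be done
None
```

I fitted the carrier and handed the job in at 10.07 s, with the arm still gripping it and pressing it down. I gripped it across the black block, lowered it behind the housing and slid the nose into the slot. The hole went down over the pin, and I pressed the plate onto the contacts until it met a hard stop.

**Last checks:**
- **Fit:** the wrist picture shows the pin standing in the hole, the nose under the housing and the bulb clear of it.
- **Press:** the hold was steady at about 38 N down, well above the springs' 8.8 N. The tool was level to about 0.1°.

**Less certain:**
- **Hard press:** one press was rougher than intended, reading 103 N at the wrist (the limit is 120 N). I relaxed it and pressed again. That second press read 71 N before settling at 38 N.
- **Slip in the grip:** the carrier probably slid about 2 mm in the fingers during the hard press. The hard stop is at tool height 65.9 mm, where I expected 67.5 mm.
- **Sideways force:** about 15 N remains, and I left it.
- **Flatness:** I judged this from the hard stop and the pictures. I did not measure the contacts' travel.
- **Bystanders:** I did not picture the magazine, lens, screwdriver and tin again at the end. The arm's path stayed clear of them.

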